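# Set a lidded jar in the lid press and wind it firm

### The job

Slide the squat jar that already has its white lid on along the shelf, upright, until it stands against both little stop posts under the raised plate of the lid press. Then wind the press wheel clockwise by its upright peg until the plate is down on the lid and the wheel has come up to a firm feel, well short of forcing it, and leave the jar clamped there while the lid sets. Leave the other kitchen things alone.

Things in the scene. Friction and masses are not known exactly. Their poses are not given: they have to be found in the camera images.
- jar: Squat round glass jar, 80 mm in diameter, with a white polyethylene lid 74 mm across on it; 70 mm high over all, the lid's flat top at 70 mm; 0.2 to 0.42 kg. Too wide to grasp: push it low on the glass (below 45 mm). Origin at the centre of its underside. The only lidded jar in the working area.
- home (a point): Point on the shelf under the plate where the centre of the jar's underside is when the jar touches both stops (within 8 mm counts). Axes of the press: x runs along the arm to the column, 110 mm away; the jar comes in from the open +y side, pushed towards -y. Stops: two steel posts, 14 mm in diameter, 22 mm high, centred at (33, -33) and (-33, -33) mm; a 14 mm high rail behind them.
- plate: Round steel pressing plate, diameter 60, thickness 8 mm, hung on a stiff spring under the arm. Origin: centre of its underside, above home; starts 10 to 17 mm higher than the lid. Free, it sinks 4 mm per radian of the wheel; once on the lid it stays and the spring (6 N/mm) is compressed 4 mm per radian. Tools must reach the jar from the +y side leaning back or offset, clear of plate and arm.
- hub (a point): The wheel's vertical axis at the height of its rim's top, 165 mm above the shelf. Steel spoked wheel, 120 mm across (treat as a solid disc), rim 12 mm thick, on a 32 mm column (foot 80 x 100 mm, 12 mm high); hub 34 mm across, 7 mm above the rim. Clockwise from above winds the plate down. The wheel keeps its height and stays where it is left.
- peg (a point): Upright wooden crank peg fixed on the wheel, 14 mm in diameter, 50 mm from the axis, standing 42 mm above the rim (top at 207 mm). This point: its axis, half-way up. Push it round with shut fingers following its circle, 0.6 to 1.15 turns in all. Resistance at the peg: about 6 N free; after the plate touches it grows about 2 N per radian.
- empty_jar: Bystander: open empty glass jar, 84 mm in diameter, 120 mm high, no lid; origin at the centre of its underside.
- funnel: Bystander: steel funnel standing on its 90 mm mouth, 100 mm high; origin at the centre of its underside.
- lids: Bystander: stack of white lids, 84 mm in diameter, 50 mm high; origin at the centre of its underside.
- crock: Bystander: green ceramic crock, 124 mm in diameter, 135 mm high; origin at the centre of its underside.
- carriage: Grey arm that carries the plate, driven down the column by the wheel. Origin on the column axis at the arm's underside level; the sliding block is 50 x 50 x 35 mm; the arm, 26 mm wide, spans 9 to 27 mm above the origin and runs to a 34 mm boss above the plate. The free plate's underside is 5 mm below this origin; the plate's 16 mm stem stands up through the boss.
- wheel: The press wheel itself; origin on its axis, 150 mm above the shelf; the peg is on its +x side. Firm set feel: about 10 N sideways at the peg (0.5 N m), 2.1 rad (a third of a turn) after the plate touches, 50 N on the lid. Good: 30 to 70 N on the lid (8.4 to 11.6 N at the peg, 1.25 to 2.9 rad after touching). Over 90 N may break the jar.
Not all that is in view belongs to the job. What is shaped like the jar but red is not meant. Leave any red look-alike of the part that bears home alone.

How it is judged:
On the way, in this order (a step that is already met when the one before it is completed fails the run):
1. the jar stands under the plate against the stops (within 8 mm), the plate not yet on it (horizontal distance between jar and home below 0.008 m and contact force between plate and jar below 1 N), for 0.2 s.
2. the plate is wound down firmly on the lid (over 30 N) (contact force between plate and jar above 30 N and horizontal distance between jar and home below 0.008 m), for 0.2 s.
At the end, for the whole second after the job is handed in: The jar stands upright and still on the shelf within 8 mm of its place against the stops, and the plate, wheel released, presses on its lid with 30 to 70 N (all of step 2 and contact force between plate and jar below 70 N and angle between jar's own z axis and vertical below 0.05 rad and linear speed of jar below 0.01 m/s); the robot touches nothing.
It fails at once if the jar is squeezed with more than 90 N (contact force between plate and jar above 90 N).
It fails at once if the jar is tipped (0.3 rad) or lifted (20 mm) (angle between jar's own z axis and vertical above 0.3 rad or height (world z) of jar above 0.02 m).
It fails at once if a bystander is moved by more than 20 mm (distance of any of empty_jar, funnel, lids, crock from where it was at the start of the episode above 0.02 m).
It also fails if it takes over 72 s, if anything falls off the work surface, if the arm or the gripper's body presses on something with over 40 N, if the wrist force passes 120 N, or if a joint passes its speed limit or range.

### The arm

A 6-joint arm with a two-finger parallel gripper is mounted at the origin on the work surface. World frame = base frame: x ahead of the robot, y to its left, z up, the work surface at z = 0. Lengths are in m, angles in rad, forces in N, time in s.
With the tool pointing down it reaches from about 0.225 to 0.875 m from the base axis. Payload 3.4 kg.
Tool frame: the origin (TCP) lies on the centre line of the jaws, within the pads' length; the fingertips stand 19 mm ahead of it and the grasp point (between the pads) is the TCP; z points along the fingers, y is the line along which they close (so a half turn about z gives the same grasp; the last joint's range is limited). The gripper opens to 85 mm and grips with 20 to 120 N. Pads are 22 mm wide; open, the fingers measure 114 mm over their backs; the gripper's body (76 mm by 85 mm) begins 54 mm behind the grasp point. The pads swing forward as they close: fully open they stand 13 mm farther back than shut.
Start: joints at [-1.359, 0.276, 1.505, -0, 1.361, -0.121], TCP at [0.188, -0.543, 0.25] pointing down, gripper open.
Joint ranges: [-2.89, 2.89], [-0.75, 2.08], [0.22, 2.7], [-1.18, 4.32], [0.11, 2.71], [-2.7, 2.7]. Speed limits (rad/s): [2.57, 2.57, 3.14, 3.14, 3.14, 3.14].

### API

Orientations are given as [roll, pitch, yaw] about the fixed x, y, z axes, in that order (R = Rz(yaw) Ry(pitch) Rx(roll)).
In Python, from plant import sensors, camera, camera_model, robot gives the robot as it stands.
- The arm moves only by the shell command python3 -m pendant 'ROWS' [FORCE]. ROWS is text: rows parted by semicolons, each of 7 numbers parted by spaces: the shift along the world's x, y, z in units of 0.04 m (1.0 is 0.04 m), then the turn, a rotation vector about the world's x, y, z in units of 90 degrees (1.0 is 90 degrees), then the opening, from -1 (shut) to 1 (fully open). A call has 1 to 8 rows; each row shifts and turns the commanded pose from where the row before left it; what a row does not reach is not made up. A row lasts 1/12 s, in which the tool goes at most 41.7 mm and 7.16 degrees, less where a joint would pass 70% of its speed; a pose out of reach is approached as far as the arm can. A call with a number of a shift or a turn outside -1 to 1 is refused whole. A call with a gripper value outside its range is refused whole. The fingers move at their own pace and stop on an object; FORCE is the grip in N (left out, the last holds). Time passes only in rows, so rows that do not move let the fingers close. It gives the time, the measured TCP pose, the force, the opening and the grip force at its end, in the units of the state.
- sensors.get_state(): the state, without advancing time (a new reading comes with each control period).
- camera(name): name is "side" or "top" or "wrist"; returns the picture (400x640x3 uint8, red, green, blue); there is no depth.
- camera_model(name): a dict with "fx", "fy", "cx", "cy" (pixels), "dist" ([k1, k2, p1, p2, k3] as OpenCV has them; the pictures are not rectified), "camera_from_world" (4x4, takes a point from world to camera coordinates). Camera axes: x right, y down, z forward; pixel columns grow to the right and rows downward; lengths in m; the calibration is good to about 2 mm. A picture is of the moment at which its call begins: read the wrist's pose just before it. camera_model takes no time and is no camera call; for the wrist camera it gives the pose at the moment of the call.
- robot.sign_off(): hands the job in; it is judged then, once.
The state is a dict: "time_s": time; "qpos": joint angles; "joint_vel": joint speeds; "joint_torque": joint torques, N m; "ee_pos": TCP position; "tcp_rot": TCP orientation; "force": force on the tool from outside, world axes, zero at the start; "torque": the same for the moment, N m; "width": opening from 0.0 (shut) to 1.0 (fully open); "gripper_force": force on a finger pad.
Only numpy, scipy, OpenCV 4.12 (cv2) and the standard library are available. Lean on these libraries where they do the work, as an engineer would, in place of code of your own. Each camera call takes 0.05 s, during which the arm holds its last target. There are 200 camera calls.

## Working session

There is one attempt and no reset: what is moved stays moved. The work goes in short steps, Python scripts to look and compute and a shell command to move; the robot and the scene stay as the last step left them, time stands still between calls to the robot, and variables do not carry over. Pictures are saved under pics/ and viewed, at most 10 in all, crops included, and the job is handed in when it is done.

```bash
mkdir -p pics; ls
python3 - <<'E'
from plant import sensors,camera,camera_model
import cv2,numpy as np
s=sensors.get_state();print({k:np.round(v,3) for k,v in s.items()})
for n in("side","top"):
    cv2.imwrite(f"pics/{n}0.png",camera(n)[:,:,::-1])
    m=camera_model(n);print(n,m["fx"],m["fy"],m["cx"],m["cy"],m["dist"],np.round(m["camera_from_world"],3).tolist())
E
```

```text
pics
{'time_s': np.float64(0.0), 'qpos': array([-1.359,  0.277,  1.506, -0.   ,  1.361, -0.121]), 'joint_vel': array([ 0.002,  0.   ,  0.001, -0.001,  0.001,  0.001]), 'joint_torque': array([ 3.0000e-03, -4.1676e+01, -2.4581e+01,  0.0000e+00,  1.1000e-02,
       -0.0000e+00]), 'ee_pos': array([ 0.188, -0.543,  0.249]), 'tcp_rot': array([-3.14 , -0.   ,  0.333]), 'force': array([ 0.233, -0.242, -0.264]), 'torque': array([-0.005,  0.026,  0.008]), 'gripper_force': np.float64(0.0), 'width': np.float64(1.001)}
side 382.6563903802373 382.6563903802373 315.7812195788436 200.09119143784014 [0.00622841 0.         0.         0.         0.        ] [[-0.84, -0.543, 0.002, 0.519], [-0.423, 0.652, -0.629, 0.337], [0.34, -0.529, -0.777, 1.037], [0.0, 0.0, 0.0, 1.0]]
top 429.0146050355457 429.0146050355457 325.57896113729026 202.94133148924715 [-0.03336664  0.          0.          0.          0.        ] [[0.029, -0.999, 0.015, 0.001], [-0.997, -0.03, -0.067, 0.615], [0.068, -0.013, -0.998, 1.236], [0.0, 0.0, 0.0, 1.0]]
```

View pics/top0.png

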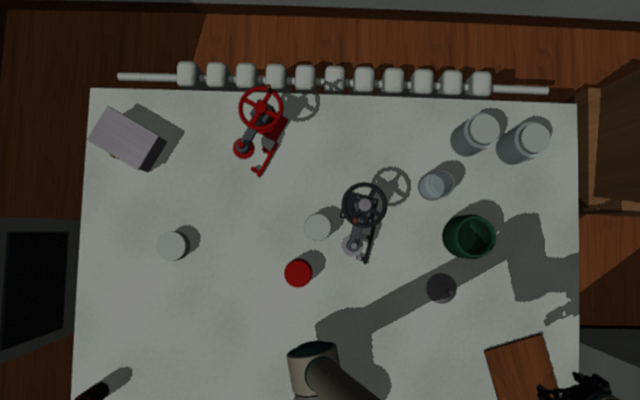

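View pics/side0.png

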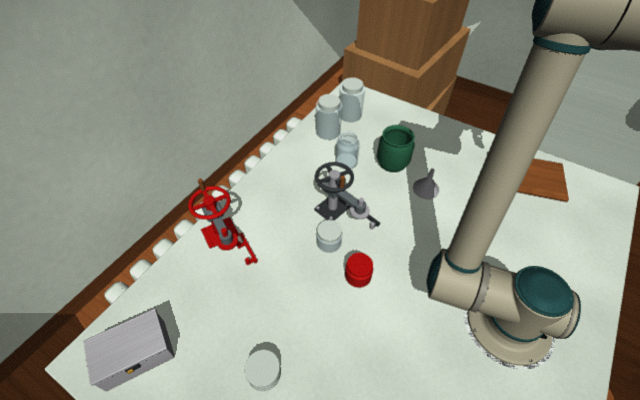

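Top view: white-lidded squat jar at (320,226), beside the black press (wheel 364,205; plate 352,243). In the side view the jar is at (329,236). Could be confused with it: lids stack (173,245), red jar (298,272), tall jars at the back (475,133)/(525,140), the open jar (435,185). The red press (262,110) is the look-alike. My choice is (320,226), which I'll check in a close crop.

```bash
cat > h.py <<'E'
import cv2,numpy as np
from plant import sensors,camera,camera_model
def ray(m,uv):
    K=np.array([[m["fx"],0,m["cx"]],[0,m["fy"],m["cy"]],[0,0,1]])
    p=cv2.undistortPoints(np.array([[uv]],float),K,np.array(m["dist"],float))[0,0]
    T=np.array(m["camera_from_world"]);R=T[:3,:3]
    d=R.T@np.array([p[0],p[1],1]);return -R.T@T[:3,3],d/np.linalg.norm(d)
def onz(m,uv,z):
    c,d=ray(m,uv);return c+d*(z-c[2])/d[2]
def tri(m1,a,m2,b):
    c1,d1=ray(m1,a);c2,d2=ray(m2,b)
    t=np.linalg.lstsq(np.c_[d1,-d2],c2-c1,rcond=None)[0]
    p,q=c1+t[0]*d1,c2+t[1]*d2;return (p+q)/2,np.linalg.norm(p-q)
def proj(m,P):
    K=np.array([[m["fx"],0,m["cx"]],[0,m["fy"],m["cy"]],[0,0,1]])
    T=np.array(m["camera_from_world"])
    return cv2.projectPoints(np.array([P],float),cv2.Rodrigues(T[:3,:3])[0],T[:3,3],K,np.array(m["dist"],float))[0][0,0]
E
python3 - <<'E'
import cv2,numpy as np
t=cv2.imread("pics/top0.png")[170:290,280:400];s=cv2.imread("pics/side0.png")[150:270,290:390]
f=lambda a:cv2.resize(a,(400,480) if a.shape[1]==100 else (400,400),interpolation=cv2.INTER_CUBIC)
a,b=f(t),f(s);a=cv2.copyMakeBorder(a,0,80,0,0,cv2.BORDER_CONSTANT)
cv2.imwrite("pics/c1.png",cv2.convertScaleAbs(np.hstack([a,b]),alpha=1.5,beta=15))
E
```

```text
(no output)
```

View pics/c1.png

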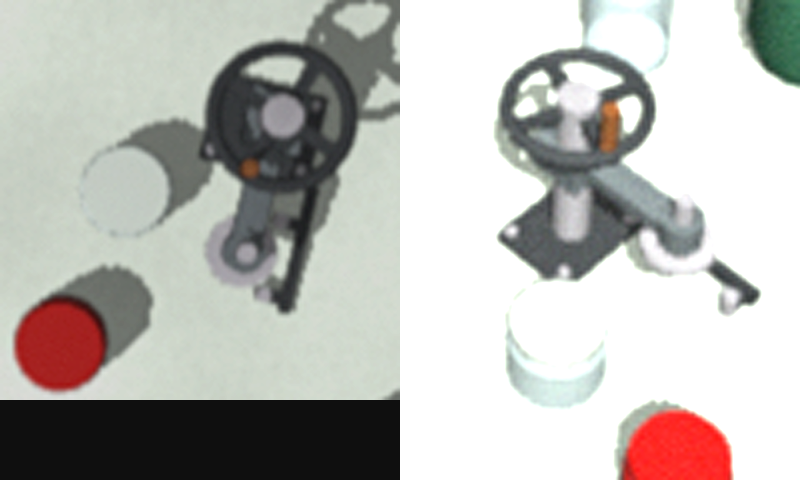

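The crop confirms it: white lid on squat glass beside the black press. The orange peg is at top (355,220) / side (342,176). The hub is at (365,205) / (334,174), the stem top at (354,246) / (361,201), and one stop post at (359,258) / (372,224).

Run:
```python
from h import *
mt,ms=camera_model("top"),camera_model("side")
T=cv2.imread("pics/top0.png");S=cv2.imread("pics/side0.png")
def blob(I,mask,x0,x1,y0,y1):
    m=np.zeros(mask.shape,np.uint8);m[y0:y1,x0:x1]=mask[y0:y1,x0:x1]
    c=max(cv2.findContours(m,0,1)[0],key=cv2.contourArea);e=cv2.fitEllipse(c) if len(c)>4 else None
    return e,c
hs=lambda I:cv2.cvtColor(I,cv2.COLOR_BGR2HSV)
for I,box,n in((T,(348,362,212,226),"pegtop"),(S,(336,350,170,192),"pegside")):
    H=hs(I);m=((H[...,0]<20)&(H[...,1]>110)).astype(np.uint8)
    e,c=blob(I,m,*box);print(n,e[0],c[:,0].min(0),c[:,0].max(0))
for n,a,b in(("hub",(364.9,205.1),(334.25,174.5)),("lid",(317.5,227),(328.75,230.5)),("stem",(354.1,245.9),(360.75,201.2)),("post",(358.9,257.9),(372.5,223.6)),("pegtop",(355,220.4),(342.5,176.2))):
    print(n,[np.round(v,4) for v in tri(mt,a,ms,b)])
print("hub z.172",onz(mt,(364.9,205.1),.172),"peg z.207",onz(mt,(355,220.4),.207),onz(ms,(342.5,176.2),.207))
print("lid",onz(mt,(317.5,227),.07),onz(ms,(328.75,230.5),.07))
for n,a,b in(("empty",(433,184),(347,138)),("crock",(470,236),(397,133))):print(n,[np.round(v,4) for v in tri(mt,a,ms,b)])
print("funnel",onz(mt,(441,289),.05),"redjar",onz(mt,(298,272),.07))
```

```text
pegtop (354.53076171875, 219.82505798339844) [352 217] [357 222]
pegside (341.93438720703125, 181.0808868408203) [340 175] [344 187]
hub [array([ 0.6029, -0.0799,  0.1691]), np.float64(0.0019)]
lid [array([0.544 , 0.0414, 0.0669]), np.float64(0.0021)]
stem [array([ 0.4962, -0.0572,  0.1367]), np.float64(0.0021)]
post [array([ 0.4571, -0.082 ,  0.0239]), np.float64(0.0011)]
pegtop [array([ 0.561 , -0.0519,  0.212 ]), np.float64(0.001)]
hub z.172 [ 0.6019224  -0.08000761  0.172     ] peg z.207 [ 0.56071465 -0.052537    0.207     ] [ 0.56359381 -0.05578584  0.207     ]
lid [0.54307623 0.04090767 0.07      ] [0.54387641 0.04375686 0.07      ]
empty [array([ 0.6644, -0.2629,  0.1477]), np.float64(0.0015)]
crock [array([ 0.5288, -0.3575,  0.1649]), np.float64(0.003)]
funnel [ 0.3773855  -0.31543288  0.05      ] redjar [0.41636335 0.09135867 0.07      ]
```

```bash
python3 -m pendant '0 0 0.8 0 0 0.04 0.2;0 0 0.8 0 0 0.04 0.2;0 0 0.4 0 0 0.04 0.2;0.3 0.6 0 0 0 0.04 0.2;0.4 0.7 0 0 0 0.04 0.2;0.4 0.7 0 0 0 0.04 0.2;0.4 0.7 0 0 0 0.04 0.2;0.4 0.7 0 0 0 0.04 0.2'
python3 -m pendant '0.4 0.7 0 0 0 0.04 0.2;0.4 0.7 0 0 0 0.04 0.2;0.4 0.7 0 0 0 0.04 0.2;0.4 0.7 0 0 0 0.04 0.2;0.4 0.7 0 0 0 0.04 0.2;0.4 0.7 0 0 0 0.04 0.2;0.4 0.7 0 0 0 0.04 0.2;0.4 0.7 0 0 0 0.04 0.2'
```

```text
time_s: 0.77
ee_pos: [0.2642, -0.4059, 0.3298]
tcp_rot: [-3.141, -0.001, 0.838]
force: [-0.8, -0.5, -0.9]
width: 0.602
gripper_force: 0.0
time_s: 1.43
ee_pos: [0.3921, -0.1818, 0.3301]
tcp_rot: [-3.141, -0.0, 1.341]
force: [0.7, -0.5, -0.7]
width: 0.597
gripper_force: 0.0
```

```bash
python3 -m pendant '0.4 0.7 0 0 0 0 0.2;0.4 0.7 0 0 0 0 0.2;0.4 0.7 0 0 0 0 0.2;0.4 0.7 0 0 0 0 0.2;0.4 0.7 0 0 0 0 0.2;0.4 0.7 0 0 0 0 0.2;0.4 0.7 0 0 0 0 0.2;0.4 0.7 0 0 0 0 0.2'
python3 -m pendant '0.4 0.7 0 -0.07 0.015 0 0.2;0.4 0.7 0 -0.07 0.015 0 0.2;0.1 0.2 0 -0.07 0.015 0 0.2;0 0 0 -0.07 0.015 0 0.2;0 0 0 -0.07 0.015 0 0.2;0 0 0 -0.07 0.015 0 0.2;0 0 0 -0.07 0.015 0 0.2;0 0 0 0 0 0 0.2'
python3 -c "
from h import *
from scipy.spatial.transform import Rotation as R
s=sensors.get_state();print(np.round(s['qpos'],3),np.round(R.from_euler('xyz',s['tcp_rot']).as_matrix(),3))"
```

```text
time_s: 2.1
ee_pos: [0.5201, 0.0421, 0.3299]
tcp_rot: [-3.141, 0.0, 1.338]
force: [0.7, 0.1, -0.5]
width: 0.601
gripper_force: 0.0
time_s: 2.77
ee_pos: [0.5557, 0.1075, 0.3252]
tcp_rot: [3.132, 0.793, 1.342]
force: [0.1, 0.3, -1.2]
width: 0.6
gripper_force: 0.0
[ 0.42   0.481  1.252 -0.646  1.88   0.594] [[ 0.159  0.976 -0.152]
 [ 0.684 -0.22  -0.696]
 [-0.712  0.007 -0.702]]
```

```bash
python3 -m pendant '0.2 0.3 -0.9 0 0 0 0.2;0.1 0.2 -0.9 0 0 0 0.2;0 0.2 -0.9 0 0 0 0.2;0 0 -0.7 0 0 0 0.2;0 0 -0.7 0 0 0 0.2;0 0 0 0 0 0 0.2'
python3 - <<'E'
from h import *
from pickle import dump
m=camera_model("wrist");w=camera("wrist")[:,:,::-1];cv2.imwrite("pics/w1.png",w)
dump(m,open("m1.pkl","wb"))
for P in((.5435,.0415,.07),(.4944,-.0567,0),(.602,-.08,.165),(.455,-.082,.022),(.5195,-.096,.022)):print(P,proj(m,P))
E
```

```text
time_s: 3.27
ee_pos: [0.5655, 0.1317, 0.1612]
tcp_rot: [3.132, 0.788, 1.337]
force: [-0.2, -0.8, -0.8]
width: 0.598
gripper_force: 0.0
(0.5435, 0.0415, 0.07) [313.92043527 200.93380588]
(0.4944, -0.0567, 0) [295.68093703 193.72570931]
(0.602, -0.08, 0.165) [390.79352679 321.15974843]
(0.455, -0.082, 0.022) [274.18095489 218.59844413]
(0.5195, -0.096, 0.022) [319.69973282 218.09577224]
```

View pics/w1.png

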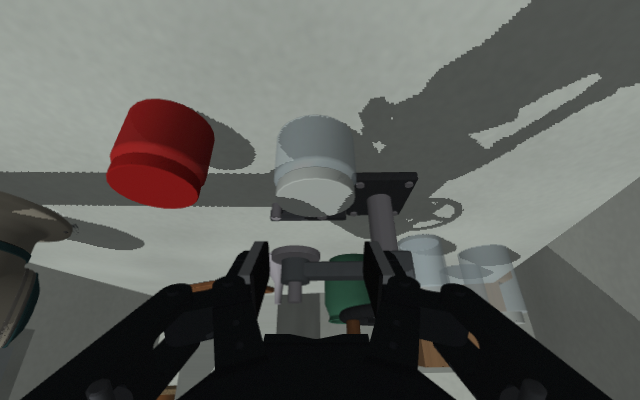

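The wrist view (upside down) shows the jar lid at (315,197), close to the predicted (314,201). The stop post is at (276,214), predicted (274,218), so the positions hold. The camera hangs under the gripper, so I'll check clearance.

Run:
```python
from h import *
from scipy.spatial.transform import Rotation as R
m=camera_model("wrist");T=np.array(m["camera_from_world"]);s=sensors.get_state()
c=-T[:3,:3].T@T[:3,3];Rt=R.from_euler('xyz',s['tcp_rot']).as_matrix()
print(c,"cam in tool",Rt.T@(c-s['ee_pos']))
mt=camera_model("top");t=camera("top");g=cv2.cvtColor(t,cv2.COLOR_RGB2HSV)
k=((g[...,1]<25)&(g[...,2]>150)).astype(np.uint8);
# jar lid in wrist: ellipse of bright region
```

```text
[0.59779501 0.26689979 0.20022748] cam in tool [ 0.0726414   0.00013531 -0.12372475]
```

```bash
python3 -m pendant '0 0 -0.8 0 0 0 0.2;0 0 -0.8 0 0 0 0.2;0 0 -0.8 0 0 0 0.2;0 0 -0.5 0 0 0 0.2;0 0 -0.2 0 0 0 0.2;0 0 0 0 0 0 0.2'
python3 -m pendant '-0.03 -0.2 0 0 0 0 0.2;-0.03 -0.2 0 0 0 0 0.2;-0.03 -0.2 0 0 0 0 0.2;-0.03 -0.2 0 0 0 0 0.2;-0.03 -0.1 0 0 0 0 0.2'
python3 - <<'E'
from h import *
from pickle import dump
m=camera_model("wrist");w=camera("wrist");t=camera("top")
a=cv2.resize(t[170:290,280:400],(400,400))
b=cv2.resize(w[::-1,::-1],(400,400)) if 0 else cv2.resize(w[100:400,150:500],(400,343))
b=cv2.copyMakeBorder(b,0,57,0,0,cv2.BORDER_CONSTANT)
cv2.imwrite("pics/w2.png",np.hstack([a,b])[:,:,::-1])
E
```

```text
time_s: 3.87
ee_pos: [0.5683, 0.1323, 0.0428]
tcp_rot: [3.119, 0.787, 1.328]
force: [-0.6, 0.5, 0.5]
width: 0.604
gripper_force: 0.0
time_s: 4.28
ee_pos: [0.5618, 0.095, 0.0436]
tcp_rot: [3.118, 0.787, 1.327]
force: [-0.7, -0.4, 0.5]
width: 0.598
gripper_force: 0.0
```

View pics/w2.png

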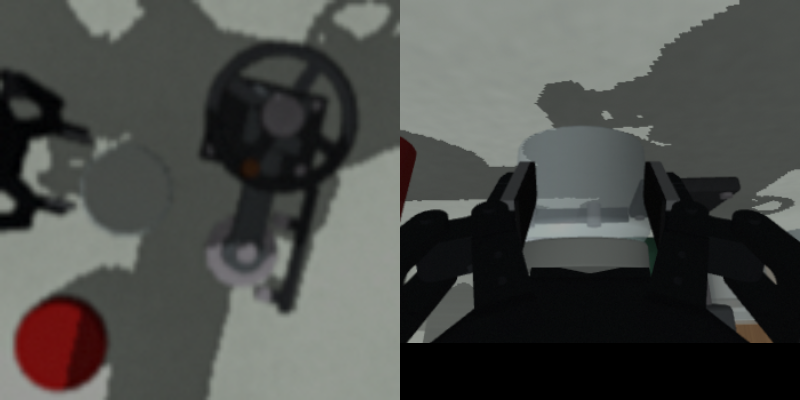

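```bash
python3 -m pendant '-0.15 0.03 -0.15 0 0 0 0.2;0 0 -0.1 0 0 0 0.2;-0.09 -0.18 0 0 0 0 0.2;-0.09 -0.18 0 0 0 0 0.2;-0.09 -0.18 0 0 0 0 0.2;-0.09 -0.18 0 0 0 0 0.2'
python3 -m pendant '-0.09 -0.18 0 0 0 0 0.2;-0.09 -0.18 0 0 0 0 0.2;-0.09 -0.18 0 0 0 0 0.2;-0.09 -0.18 0 0 0 0 0.2;-0.09 -0.18 0 0 0 0 0.2;-0.05 -0.1 0 0 0 0 0.2;0 0 0 0 0 0 0.2'
cat > jar.py <<'E'
from h import *
import sys
H=np.array([.4944,-.0567]);X=np.array([.977,-.213]);Y=np.array([.213,.977])
s=sensors.get_state();d=s['ee_pos'][:2]-H;print("tcp press",d@X,d@Y,s['ee_pos'][2],"F",np.round(s['force'],1))
if len(sys.argv)>1:
    a=cv2.resize(camera("top")[170:290,280:400],(400,400),interpolation=2)
    b=cv2.resize(camera("side")[150:270,290:390],(400,480),interpolation=2)
    a=cv2.copyMakeBorder(a,0,80,0,0,cv2.BORDER_CONSTANT)
    cv2.imwrite(sys.argv[1],cv2.convertScaleAbs(np.hstack([a,b])[:,:,::-1],alpha=1.8))
E
python3 jar.py pics/p3.png
```

```text
time_s: 4.88
ee_pos: [0.5411, 0.0684, 0.0321]
tcp_rot: [3.12, 0.787, 1.329]
force: [0.8, 0.6, -1.2]
width: 0.601
gripper_force: 0.7
time_s: 5.47
ee_pos: [0.5205, 0.0277, 0.0328]
tcp_rot: [3.121, 0.788, 1.329]
force: [-0.1, 0.7, -0.1]
width: 0.595
gripper_force: 0.0
tcp press 0.007575506167799274 0.08797975128426042 0.03276395697402555 F [-0.1  0.7 -0.1]
```

View pics/p3.png

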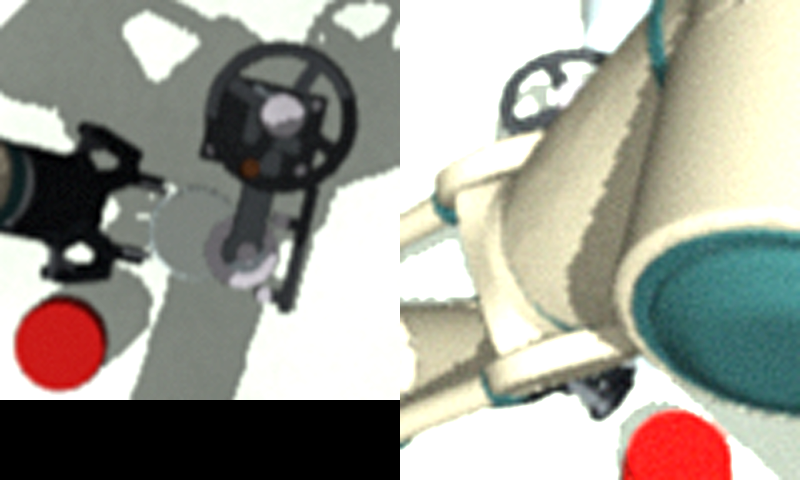

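The jar lid is now at crop (195,230), cradled by the fingers. The plate is at (240,252), and the red jar stays clear.

```bash
python3 -m pendant '-0.06 -0.14 0 0 0 0 0.2;-0.06 -0.14 0 0 0 0 0.2;-0.06 -0.14 0 0 0 0 0.2;-0.06 -0.14 0 0 0 0 0.2;-0.06 -0.14 0 0 0 0 0.2;0 0 0 0 0 0 0.2'
python3 jar.py
python3 -m pendant '-0.02 -0.07 0 0 0 0 0.2;-0.02 -0.07 0 0 0 0 0.2;0 0 0 0 0 0 0.2'
python3 jar.py
python3 - <<'E'
from h import *
H=np.array([.4944,-.0567]);X=np.array([.977,-.213]);Y=np.array([.213,.977])
p=onz(camera_model("top"),(338.5,239),.07)[:2]-H;print("jar before",p@X,p@Y)
E
```

```text
time_s: 6.07
ee_pos: [0.5083, -0.0005, 0.0326]
tcp_rot: [3.122, 0.789, 1.329]
force: [0.4, 0.1, 0.2]
width: 0.601
gripper_force: 0.0
tcp press 0.0016022800315242912 0.05788257209380085 0.032571046783017955 F [0.4 0.1 0.2]
time_s: 6.32
ee_pos: [0.5077, -0.0051, 0.0324]
tcp_rot: [3.12, 0.787, 1.329]
force: [0.3, -0.6, -0.2]
width: 0.6
gripper_force: 0.2
tcp press 0.0019992301752884724 0.05320570572402138 0.03243155507603889 F [ 0.3 -0.6 -0.2]
jar before 0.008420522001556727 0.04052925564746167
```

```bash
python3 -m pendant '-0.02 -0.05 0 0 0 0 0.2;-0.02 -0.05 0 0 0 0 0.2;0 0 0 0 0 0 0.2'; python3 jar.py
python3 -m pendant '-0.02 -0.05 0 0 0 0 0.2;0 0 0 0 0 0 0.2'; python3 jar.py
```

```text
time_s: 6.57
ee_pos: [0.5063, -0.0089, 0.0324]
tcp_rot: [3.12, 0.787, 1.329]
force: [0.3, 1.1, 0.3]
width: 0.598
gripper_force: 0.6
tcp press 0.0014736688403137275 0.04924742634678272 0.03239816923156734 F [0.3 1.1 0.3]
time_s: 6.73
ee_pos: [0.5064, -0.0102, 0.0323]
tcp_rot: [3.117, 0.785, 1.328]
force: [2.1, 3.5, 1.3]
width: 0.599
gripper_force: 2.5
tcp press 0.0018570748421781816 0.04802759790307136 0.03228371029413848 F [2.1 3.5 1.3]
```

```bash
python3 -m pendant '-0.01 -0.04 0 0 0 0 0.2;-0.01 -0.03 0 0 0 0 0.2;0 0 0 0 0 0 0.2'; python3 jar.py pics/p4.png
```

```text
time_s: 6.98
ee_pos: [0.5069, -0.0113, 0.0322]
tcp_rot: [3.114, 0.781, 1.326]
force: [3.2, 11.3, 3.3]
width: 0.601
gripper_force: 5.8
tcp press 0.0025524793640188843 0.04706745581071623 0.03216832344966824 F [ 3.2 11.3  3.3]
```

View pics/p4.png

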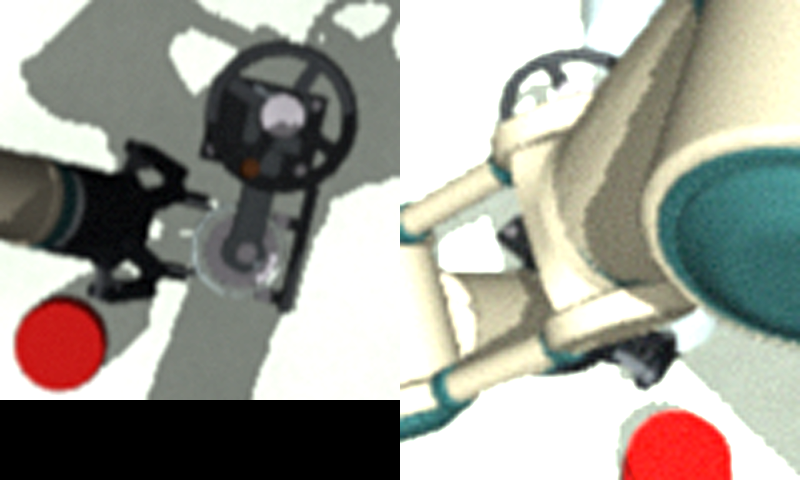

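Jar is seated (outline concentric with the plate at about (238,251), 11 N reaction). Backing off the way I came, then lifting, levelling the tool and shutting the fingers.

```bash
python3 -m pendant '0.05 0.1 0 0 0 0 0.2;0.09 0.18 0 0 0 0 0.2;0.2 0.4 0 0 0 0 0.2;0.2 0.4 0 0 0 0 0.2;0.2 0.4 0 0 0 0 0.2;0.2 0.4 0 0 0 0 0.2;0.2 0.4 0 0 0 0 0.2;0.1 0.2 0 0 0 0 0.2'
python3 -m pendant '0 0 0.8 0 0 0 0.2;0 0 0.8 0 0 0 0.2;0 0 0.8 0 0 0 -1;0 0 0.8 0 0 0 -1;0 0 0.8 0 0 0 -1;0 0 0.8 0 0 0 -1;0 0 0.8 0.07 -0.015 0 -1;0 0 0 0.07 -0.015 0 -1'
python3 -m pendant '0 0 0 0.07 -0.015 0 -1;0 0 0 0.07 -0.015 0 -1;0 0 0 0.07 -0.015 0 -1;0 0 0 0.07 -0.015 0 -1;0 0 0 0.07 -0.015 0 -1;0 0 0 0 0 0 -1'
python3 - <<'E'
from h import *
H=np.array([.4944,-.0567]);X=np.array([.977,-.213]);Y=np.array([.213,.977])
t=camera("top");s=camera("side");np.savez("im.npz",t=t,s=s)
a=cv2.resize(t[170:290,280:400],(400,400),interpolation=2);b=cv2.resize(s[150:270,290:390],(400,480),interpolation=2)
a=cv2.copyMakeBorder(a,0,80,0,0,cv2.BORDER_CONSTANT)
cv2.imwrite("pics/p5.png",cv2.convertScaleAbs(np.hstack([a,b])[:,:,::-1],alpha=1.6))
E
```

```text
time_s: 7.75
ee_pos: [0.555, 0.0873, 0.0318]
tcp_rot: [3.12, 0.787, 1.33]
force: [0.2, 0.0, -1.1]
width: 0.598
gripper_force: 0.0
time_s: 8.42
ee_pos: [0.556, 0.0867, 0.2613]
tcp_rot: [3.12, 0.557, 1.332]
force: [0.9, -0.5, 1.4]
width: -0.002
gripper_force: 0.0
time_s: 8.92
ee_pos: [0.5528, 0.0819, 0.257]
tcp_rot: [-3.141, -0.001, 1.332]
force: [-0.4, -0.5, 0.2]
width: 0.004
gripper_force: 0.0
```

View pics/p5.png

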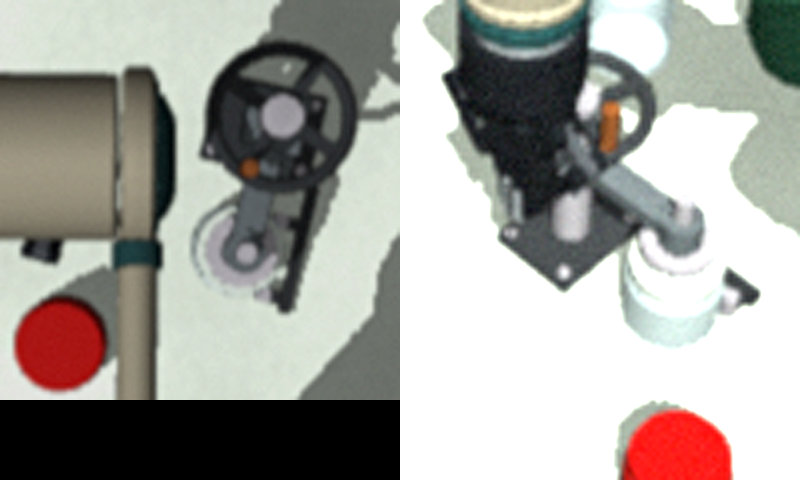

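The jar stands under the plate and touches the post: side-view glass edges at x 621–718, bottom at row 343. Quick numeric check, and working out the peg start and circle.

Run:
```python
from h import *
H=np.array([.4944,-.0567]);X=np.array([.977,-.213]);Y=np.array([.213,.977])
m=camera_model("side");c,d=ray(m,(290+269.5/4,150+343/4))
p=onz(m,(290+269.5/4,150+343/4),0);h=d[:2]/np.linalg.norm(d[:2]);q=p[:2]+.04*h-H;print("jar side",q@X,q@Y)
p=onz(camera_model("top"),(280+237/3.333,170+251/3.333),.07)[:2]-H;print("jar top",p@X,p@Y)
hub=np.array([.602,-.080])
for a in range(182,-200,-20):
    P=hub+.05*np.array([np.cos(np.radians(a)),np.sin(np.radians(a))]);print(a,np.round(P,4))
```

```text
jar side 0.003169784732532372 -0.01064471502187781
jar top -0.00015733391464401125 0.002034703587140445
182 [ 0.552  -0.0817]
162 [ 0.5544 -0.0645]
142 [ 0.5626 -0.0492]
122 [ 0.5755 -0.0376]
102 [ 0.5916 -0.0311]
82 [ 0.609  -0.0305]
62 [ 0.6255 -0.0359]
42 [ 0.6392 -0.0465]
22 [ 0.6484 -0.0613]
2 [ 0.652  -0.0783]
-18 [ 0.6496 -0.0955]
-38 [ 0.6414 -0.1108]
-58 [ 0.6285 -0.1224]
-78 [ 0.6124 -0.1289]
-98 [ 0.595  -0.1295]
-118 [ 0.5785 -0.1241]
-138 [ 0.5648 -0.1135]
-158 [ 0.5556 -0.0987]
-178 [ 0.552  -0.0817]
-198 [ 0.5544 -0.0645]
```

```bash
python3 -m pendant '0 -0.68 0 0 0 0 -1;0 -0.68 0 0 0 0 -1;0 -0.68 0 0 0 0 -1;0 -0.68 0 0 0 0 -1;0 -0.68 0 0 0 0 -1;0 -0.68 0 0 0 0 -1;0 0 0 0 0 0 -1'
python3 -m pendant '0 0 -0.5 0 0 0 -1;0 0 -0.5 0 0 0 -1;0 0 -0.4 0 0 0 -1;0 0 0 0 0 0 -1'
cat > st.py <<'E'
import numpy as np,json,os
from plant import sensors
from scipy.spatial.transform import Rotation as R
s=sensors.get_state();d=s['ee_pos'][:2]-[.602,-.080];a=np.arctan2(d[1],d[0]);f=s['force'][:2]
t=np.array([np.sin(a),-np.cos(a)]);print("ang %.1f r %.1f  Ft %.1f Fr %.1f z %.3f tilt %.3f"%(np.degrees(a),1e3*np.linalg.norm(d),-f@t,f@d/np.linalg.norm(d),s['ee_pos'][2],np.arccos(-R.from_euler('xyz',s['tcp_rot']).as_matrix()[2,2])),"q",np.round(s['qpos'],2),"Tz %.2f"%(f[1]*d[0]-f[0]*d[1]))
E
python3 st.py
```

```text
time_s: 9.6
ee_pos: [0.5546, -0.0807, 0.2553]
tcp_rot: [-3.14, 0.005, 1.337]
force: [0.7, -0.2, 0.4]
width: -0.001
gripper_force: 0.0
time_s: 9.93
ee_pos: [0.552, -0.0753, 0.1962]
tcp_rot: [-3.132, 0.001, 1.34]
force: [-0.7, 0.1, -0.7]
width: -0.005
gripper_force: 0.0
ang 174.6 r 50.2  Ft -0.1 Fr 0.7 z 0.196 tilt 0.010 q [-0.26  0.29  1.62 -0.    1.24 -0.03] Tz -0.00
```

```bash
python3 -m pendant '0.04 0.21 0 0 0 0 -1;0.07 0.2 0 0 0 0 -1;0.11 0.19 0 0 0 0 -1;0 0 0 0 0 0 -1'; python3 st.py
python3 -m pendant '0.14 0.17 0 0 0 0 -1;0.17 0.14 0 0 0 0 -1;0 0 0 0 0 0 -1';python3 st.py
```

```text
time_s: 10.27
ee_pos: [0.5644, -0.0536, 0.201]
tcp_rot: [3.139, 0.004, 1.34]
force: [1.1, -4.2, -2.5]
width: 0.005
gripper_force: 2.0
ang 145.0 r 45.9  Ft 2.8 Fr -3.3 z 0.201 tilt 0.005 q [-0.21  0.29  1.6  -0.    1.24  0.02] Tz 0.13
time_s: 10.52
ee_pos: [0.5767, -0.0413, 0.2017]
tcp_rot: [3.14, 0.004, 1.34]
force: [-1.7, -1.2, 0.4]
width: 0.001
gripper_force: 0.7
ang 123.2 r 46.3  Ft 2.1 Fr -0.1 z 0.202 tilt 0.004 q [-0.19  0.31  1.58 -0.    1.25  0.04] Tz 0.10
```

```bash
cat > peg.py <<'E'
from h import *
for n,b in(("side",(300,380,150,200)),("top",(335,395,180,240))):
    I=camera(n);H=cv2.cvtColor(I,cv2.COLOR_RGB2HSV);m=((H[...,0]<20)&(H[...,1]>110)).astype(np.uint8)
    z=np.zeros_like(m);z[b[2]:b[3],b[0]:b[1]]=m[b[2]:b[3],b[0]:b[1]]
    c=cv2.findContours(z,0,1)[0]
    for k in sorted(c,key=cv2.contourArea)[-2:]:
        r=cv2.boundingRect(k);p=onz(camera_model(n),(r[0]+r[2]/2-.5,r[1]+3),.207)[:2] if n=="side" else onz(camera_model(n),(r[0]+r[2]/2-.5,r[1]+r[3]/2-.5),.207)[:2]
        d=p-[.602,-.08];print(n,r,"peg ang %.0f r %.0f"%(np.degrees(np.arctan2(d[1],d[0])),1e3*np.linalg.norm(d)))
E
python3 peg.py
```

```text
side (327, 176, 5, 12) peg ang 102 r 56
```

```bash
python3 -m pendant '0.19 0.13 -0.05 0 0 0 -1;0.21 0.1 -0.05 0 0 0 -1;0.22 0.03 0 0 0 0 -1'; python3 st.py
python3 -m pendant '0.22 -0.01 0 0 0 0 -1;0.21 -0.05 0 0 0 0 -1;0.20 -0.08 0 0 0 0 -1';python3 st.py;python3 peg.py
```

```text
time_s: 10.87
ee_pos: [0.5997, -0.0388, 0.2006]
tcp_rot: [3.137, 0.019, 1.34]
force: [-12.5, -26.8, 15.9]
width: 0.0
gripper_force: 15.0
ang 93.2 r 41.3  Ft 14.0 Fr -26.1 z 0.201 tilt 0.020 q [-0.17  0.34  1.53 -0.02  1.26  0.07] Tz 0.58
time_s: 11.12
ee_pos: [0.6176, -0.0465, 0.2003]
tcp_rot: [-3.131, 0.025, 1.339]
force: [-28.3, -26.2, 17.4]
width: -0.002
gripper_force: 19.1
ang 65.1 r 37.0  Ft 14.7 Fr -35.7 z 0.200 tilt 0.027 q [-0.17  0.38  1.48 -0.03  1.3   0.07] Tz 0.54
side (317, 168, 4, 12) peg ang 56 r 54
```

```bash
python3 -m pendant '-0.3 0 0 0 0 -0.078 -1;-0.3 0 0 0 0 -0.078 -1;0 0.2 0 0 0 -0.078 -1;0 0 0 0 0 0 -1'; python3 st.py; python3 peg.py; python3 -c "
from plant import sensors;print(sensors.get_state()['ee_pos'],sensors.get_state()['tcp_rot'])"
```

```text
time_s: 11.55
ee_pos: [0.6014, -0.0262, 0.1975]
tcp_rot: [3.141, -0.003, 0.969]
force: [-0.9, -0.0, -0.3]
width: 0.002
gripper_force: 0.0
ang 90.7 r 53.8  Ft 0.9 Fr -0.0 z 0.198 tilt 0.003 q [-0.16  0.35  1.53  0.    1.26  0.44] Tz 0.05
side (316, 168, 5, 12) peg ang 55 r 55
[ 0.60209265 -0.02728449  0.19713696] [ 3.14025202e+00 -1.41616714e-03  9.74715634e-01]
```

```bash
python3 -m pendant '0.13 -0.03 0 0 0 0 -1;0.13 -0.04 0 0 0 0 -1;0.15 -0.04 0 0 0 -0.078 -1;0.14 -0.06 0 0 0 -0.078 -1'; python3 st.py; python3 -m pendant '0.13 -0.075 0 0 0 -0.078 -1;0.12 -0.09 0 0 0 -0.078 -1'; python3 st.py;python3 peg.py
```

```text
time_s: 11.98
ee_pos: [0.6232, -0.0338, 0.1963]
tcp_rot: [-3.138, 0.0, 0.721]
force: [-5.5, 4.6, 4.1]
width: 0.005
gripper_force: 3.1
ang 65.3 r 50.8  Ft 6.9 Fr 1.8 z 0.196 tilt 0.004 q [-0.17  0.38  1.48  0.    1.28  0.68] Tz 0.35
time_s: 12.15
ee_pos: [0.6335, -0.0396, 0.1964]
tcp_rot: [-3.137, -0.0, 0.476]
force: [-3.0, 5.1, 3.3]
width: -0.0
gripper_force: 3.1
ang 52.1 r 51.2  Ft 5.5 Fr 2.2 z 0.196 tilt 0.005 q [-0.17  0.4   1.46  0.    1.29  0.92] Tz 0.28
```

```bash
python3 -m pendant '0.11 -0.1 0 0 0 -0.078 -1;0.1 -0.115 0 0 0 -0.078 -1;0.085 -0.125 0 0 0 -0.078 -1;0.07 -0.135 0 0 0 -0.078 -1'; python3 st.py; python3 -m pendant '0.055 -0.145 0 0 0 -0.078 -1;0.035 -0.15 0 0 0 -0.078 -1;0.02 -0.15 0 0 0 -0.078 -1;0 -0.155 0 0 0 -0.078 -1'; python3 st.py;python3 peg.py
```

```text
time_s: 12.58
ee_pos: [0.6486, -0.0586, 0.1963]
tcp_rot: [-3.138, -0.0, -0.011]
force: [-1.3, 6.1, 2.1]
width: 0.0
gripper_force: 3.0
ang 24.7 r 51.3  Ft 6.1 Fr 1.4 z 0.196 tilt 0.004 q [-0.2   0.42  1.42  0.    1.3   1.38] Tz 0.31
time_s: 12.92
ee_pos: [0.653, -0.0825, 0.1962]
tcp_rot: [-3.138, 0.002, -0.502]
force: [0.6, 7.2, 2.2]
width: -0.002
gripper_force: 2.9
ang -2.8 r 51.0  Ft 7.2 Fr 0.2 z 0.196 tilt 0.004 q [-0.23  0.43  1.4   0.    1.31  1.84] Tz 0.37
side (326, 155, 3, 11) peg ang -21 r 40
```

```bash
python3 -m pendant '-0.02 -0.15 0 0 0 -0.078 -1;-0.035 -0.15 0 0 0 -0.078 -1;-0.055 -0.145 0 0 0 -0.078 -1'; python3 st.py; python3 -m pendant '-0.07 -0.135 0 0 0 -0.078 -1;-0.085 -0.125 0 0 0 -0.078 -1;-0.1 -0.115 0 0 0 -0.078 -1'; python3 st.py;python3 peg.py
```

```text
time_s: 13.27
ee_pos: [0.6491, -0.1005, 0.1961]
tcp_rot: [-3.138, 0.002, -0.867]
force: [2.2, 6.2, 0.4]
width: -0.001
gripper_force: 2.8
ang -23.5 r 51.4  Ft 6.6 Fr -0.5 z 0.196 tilt 0.004 q [-0.26  0.43  1.4   0.    1.31  2.18] Tz 0.34
time_s: 13.52
ee_pos: [0.6399, -0.1161, 0.1963]
tcp_rot: [-3.137, 0.001, -1.235]
force: [5.1, 6.0, 0.2]
width: -0.002
gripper_force: 2.7
ang -43.6 r 52.3  Ft 7.9 Fr -0.5 z 0.196 tilt 0.005 q [-0.29  0.42  1.42  0.    1.3   2.52] Tz 0.41
side (336, 153, 4, 12) peg ang -68 r 42
```

```bash
python3 -m pendant '0.1 0.15 0 0 0 0 -1;0.1 0.15 0 0 0 0.079 -1;0 0 0 0 0 0.079 -1;0 0 0 0 0 0.079 -1;0 0 0 0 0 0.079 -1;0 0 0 0 0 0.079 -1;0 0 0 0 0 0.079 -1;0 0 0 0 0 0.079 -1' >/dev/null
python3 -m pendant '0 0 0 0 0 0.079 -1;0 0 0 0 0 0.079 -1;0 0 0 0 0 0.079 -1;0 0 0 0 0 0.079 -1;0 0 0 0 0 0.079 -1;0 0 0 0 0 0.079 -1;0 0 0 0 0 0.079 -1;0 0 0 0 0 0.079 -1' >/dev/null
python3 -m pendant '0 0 0 0 0 0.079 -1;0 0 0 0 0 0.079 -1;0 0 0 0 0 0.079 -1;0 0 0 0 0 0.079 -1;0 0 0 0 0 0.079 -1;0 0 0 0 0 0.079 -1;0 0 0 0 0 0.079 -1;0 0 0 0 0 0.079 -1' >/dev/null
python3 -m pendant '0 0 0 0 0 0.079 -1;0 0 0 0 0 0.079 -1;0 0 0 0 0 0 -1'; python3 st.py; python3 peg.py
```

```text
time_s: 15.87
ee_pos: [0.646, -0.1058, 0.1961]
tcp_rot: [-3.14, 0.001, 1.874]
force: [-0.4, -0.6, 0.5]
width: -0.001
gripper_force: 0.0
ang -30.4 r 51.0  Ft -0.8 Fr -0.0 z 0.196 tilt 0.002 q [-0.27  0.43  1.41 -0.    1.31 -0.57] Tz -0.04
side (336, 154, 4, 11) peg ang -69 r 37
```

```bash
python3 -m pendant '-0.085 -0.125 0 0 0 0 -1;-0.1 -0.115 0 0 0 0 -1;-0.115 -0.1 0 0 0 0 -1;-0.125 -0.09 0 0 0 -0.078 -1'; python3 st.py; python3 -m pendant '-0.135 -0.07 0 0 0 -0.078 -1;-0.14 -0.055 0 0 0 -0.078 -1';python3 st.py; python3 -m pendant '-0.15 -0.04 0 0 0 -0.078 -1;-0.15 -0.02 0 0 0 -0.078 -1'; python3 st.py; python3 peg.py
```

```text
time_s: 16.3
ee_pos: [0.6303, -0.1217, 0.1965]
tcp_rot: [3.137, -0.002, 1.742]
force: [6.0, 6.0, -1.5]
width: -0.002
gripper_force: 2.9
ang -55.9 r 50.4  Ft 8.4 Fr -1.6 z 0.197 tilt 0.005 q [-0.3   0.41  1.44  0.    1.29 -0.47] Tz 0.42
time_s: 16.47
ee_pos: [0.6198, -0.1271, 0.1967]
tcp_rot: [3.136, -0.003, 1.493]
force: [7.1, 2.5, -1.5]
width: -0.007
gripper_force: 3.0
ang -69.3 r 50.3  Ft 7.6 Fr 0.1 z 0.197 tilt 0.006 q [-0.31  0.39  1.47  0.    1.28 -0.24] Tz 0.38
time_s: 16.63
ee_pos: [0.6085, -0.1302, 0.197]
tcp_rot: [3.134, -0.003, 1.248]
force: [7.9, 1.0, -1.2]
width: -0.002
gripper_force: 3.2
ang -82.7 r 50.6  Ft 8.0 Fr -0.0 z 0.197 tilt 0.008 q [-0.32  0.37  1.49  0.    1.27 -0.  ] Tz 0.40
side (345, 157, 5, 12) peg ang -113 r 43
```

Run:
```python
from h import *
s=camera("side")[:,:,::-1];cv2.imwrite("pics/s2.png",s)
a=np.load("im.npz")["s"][:,:,::-1]
f=lambda i:cv2.convertScaleAbs(cv2.resize(i[185:245,335:385],(400,480),interpolation=cv2.INTER_CUBIC),alpha=1.0)
cv2.imwrite("pics/cmp.png",np.hstack([f(a),f(s)]))
```

```text
(no output)
```

View pics/cmp.png

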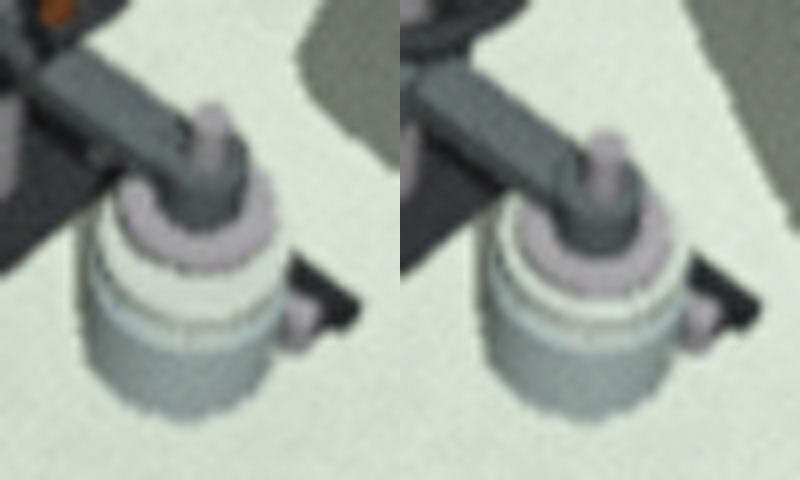

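Between the two panels the plate rim drops from row 272 to 297 and the stem top from 103 to 128. That is about 15 mm, and the plate is now on the lid. So contact came around 3.5–3.75 rad and I'm about 0.7 rad past it; keep winding with force checks.

```bash
python3 -m pendant '-0.155 -0.01 0 0 0 -0.078 -1;-0.155 0.01 0 0 0 -0.078 -1'; python3 st.py; python3 -m pendant '-0.15 0.025 0 0 0 -0.078 -1;-0.145 0.045 0 0 0 -0.078 -1';python3 st.py; python3 -m pendant '-0.14 0.06 0 0 0 -0.078 -1;-0.13 0.08 0 0 0 -0.078 -1'; python3 st.py; python3 -m pendant '-0.12 0.095 0 0 0 -0.078 -1;-0.11 0.11 0 0 0 -0.078 -1'; python3 st.py; python3 peg.py
```

```text
time_s: 16.95
ee_pos: [0.5966, -0.1309, 0.1972]
tcp_rot: [3.134, -0.003, 1.004]
force: [7.4, 0.4, -1.8]
width: -0.003
gripper_force: 3.3
ang -96.1 r 51.2  Ft 7.3 Fr -1.2 z 0.197 tilt 0.008 q [-0.33  0.36  1.52  0.    1.26  0.24] Tz 0.37
time_s: 17.12
ee_pos: [0.5849, -0.1289, 0.1974]
tcp_rot: [3.133, -0.004, 0.758]
force: [7.0, -1.0, -1.5]
width: -0.0
gripper_force: 3.4
ang -109.3 r 51.8  Ft 7.0 Fr -1.4 z 0.197 tilt 0.009 q [-0.33  0.34  1.55  0.    1.25  0.48] Tz 0.36
time_s: 17.28
ee_pos: [0.574, -0.1241, 0.1975]
tcp_rot: [3.133, -0.005, 0.513]
force: [7.8, -4.0, -0.7]
width: 0.0
gripper_force: 3.5
ang -122.4 r 52.2  Ft 8.8 Fr -0.8 z 0.197 tilt 0.010 q [-0.33  0.32  1.57 -0.    1.24  0.73] Tz 0.46
time_s: 17.45
ee_pos: [0.5646, -0.1167, 0.1975]
tcp_rot: [3.133, -0.006, 0.268]
force: [8.1, -5.6, -0.8]
width: -0.001
gripper_force: 3.6
ang -135.6 r 52.4  Ft 9.7 Fr -1.8 z 0.197 tilt 0.010 q [-0.32  0.31  1.59 -0.    1.23  0.98] Tz 0.51
side (349, 166, 5, 13) peg ang -163 r 47
```

```bash
cat > prof.py <<'E'
from h import *
a=np.load("im.npz")["s"].astype(float).mean(2);b=cv2.imread("pics/s2.png").astype(float).mean(2)
c=np.mean([camera("side").astype(float).mean(2) for _ in range(4)],0)
def sub(P,r,lo,hi,thr):
    for i in range(lo,hi):
        if P[i]<thr<=P[i+1]: return round(i+(thr-P[i])/(P[i+1]-P[i]),2)
for n,I in(("start",a),("mid",b),("now",c)):
    P=I[195:235,357:362].mean(1);print(n,np.round(P[8:34]).astype(int))
    T=I[195:212,359:363].max(1);print("  stemtop",np.round(T).astype(int))
E
python3 prof.py
```

```text
start [104 109 113 106  97  86  77  76  77  78  94 137 161 162 154 139 167 202
 203 203 206 194 170 172 183 176]
  stemtop [217 218 207 189 164 158 146 134 131 127 126 115 101  93  84  81  82]
mid [149 124 110 106 111 117 113 108  98  88  79  79  78  85 129 163 165 162
 156 179 209 199 172 175 184 180]
  stemtop [220 220 219 221 218 215 198 171 163 154 139 131 134 132 125 115 102]
now [162 127 110 106 109 114 117 114 103  95  83  79  79  86 129 164 166 162
 159 183 210 200 173 177 186 181]
  stemtop [220 220 220 220 219 217 200 172 163 156 141 130 131 134 131 120 109]
```

```bash
python3 -m pendant '-0.095 0.12 0 0 0 -0.078 -1'; python3 st.py; python3 -m pendant '-0.08 0.13 0 0 0 -0.078 -1';python3 st.py; python3 prof.py | tail -2
```

```text
time_s: 17.83
ee_pos: [0.5602, -0.1129, 0.1976]
tcp_rot: [3.133, -0.004, 0.15]
force: [4.4, -7.5, -0.0]
width: -0.001
gripper_force: 4.0
ang -141.8 r 53.2  Ft 8.6 Fr 1.2 z 0.198 tilt 0.010 q [-0.32  0.3   1.6  -0.01  1.23  1.11] Tz 0.46
time_s: 17.92
ee_pos: [0.5564, -0.1077, 0.1975]
tcp_rot: [3.133, -0.005, 0.024]
force: [3.4, -8.0, 1.2]
width: 0.001
gripper_force: 4.0
ang -148.7 r 53.3  Ft 8.6 Fr 1.3 z 0.198 tilt 0.010 q [-0.31  0.29  1.61 -0.01  1.23  1.24] Tz 0.46
 160 184 210 200 174 177 187 182]
  stemtop [221 220 221 221 220 218 200 173 163 156 141 131 130 132 132 125 110]
```

```bash
python3 -m pendant '0.08 -0.13 0 0 0 0 -1;0.12 -0.13 0 0 0 0 -1;0.12 -0.1 0 0 0 0 -1;0 0 0 0 0 0 -1;0 0 0.6 0 0 0 -1;0 0 0.8 0 0 0 -1;0 0 0.8 0 0 0 -1;0 0 0.6 0 0 0 -1'
python3 -m pendant '-0.3 0.6 0 0 0 0 -1;-0.5 0.7 0 0 0 0 -1;-0.5 0.7 0 0 0 0 -1;-0.5 0.7 0 0 0 0 -1;-0.5 0.7 0 0 0 0 -1;-0.5 0.7 0 0 0 0 -1;-0.3 0.4 0 0 0 0 -1;0 0 0 0 0 0 -1'
python3 peg.py
python3 - <<'E'
from h import *
s=camera("side")[:,:,::-1];t=camera("top")[:,:,::-1]
f=lambda i:cv2.resize(i,(400,400),interpolation=cv2.INTER_CUBIC)
cv2.imwrite("pics/fin.png",np.hstack([f(t[170:290,280:400]),f(s[155:245,310:400])]))
E
```

```text
time_s: 18.78
ee_pos: [0.5676, -0.1179, 0.3105]
tcp_rot: [3.141, -0.001, 0.03]
force: [1.0, -0.1, -0.4]
width: -0.001
gripper_force: 0.0
time_s: 19.45
ee_pos: [0.4401, 0.065, 0.3085]
tcp_rot: [-3.14, 0.002, 0.033]
force: [-0.6, -1.1, -0.6]
width: 0.003
gripper_force: 0.0
side (348, 170, 5, 12) peg ang 178 r 50
top (364, 221, 7, 6) peg ang -177 r 48
```

View pics/fin.png

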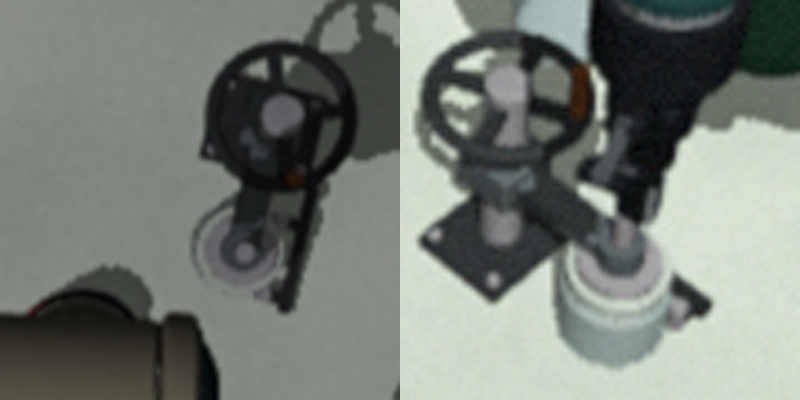

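The final view shows the plate on the lid, the jar against the stops, the peg at −177° (about 5.64 rad wound, about 2 rad past touch, roughly 10 N), and the robot clear of everything.

```bash
python3 -c "
from plant import robot;print(robot.sign_off())"
```

```text
the job is handed in; nothing more can be done
None
```

I slid the jar against both stops and wound the press down onto its lid, about 2 rad past contact (roughly 9–10 N at the peg, an estimated 50 N on the lid), then backed the robot clear and handed the job in at about 20 s; the sign-off gave no verdict, and the lid force is inferred from wheel angle, pictures and peg force, not measured.

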